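# Slide a strap slider along the rail into the corner pocket

## Robot

A 6-joint arm with a two-finger parallel gripper is mounted at the origin on a cart in front of the work surface, level with it; the furniture and walls round the work are solid. World frame = base frame: x ahead of the robot, y to its left, z up, the work surface at z = 0. Lengths are in m, angles in rad, forces in N, time in s.
With the tool pointing down it reaches from about 0.375 to 0.9 m from the base axis. Payload 3.1 kg.
Tool frame: the origin (TCP) lies midway between the tips of the shut fingers; the grasp point (between the pads) lies 19 mm behind it (manip.hold_point_z is the distance from the TCP to the grasp point, in m); x points along the fingers, y is the direction in which the jaws open and shut, and the axes are right-handed (so a half turn about x gives the same grasp; the last joint's range is limited). The gripper opens to 85 mm and grips with 20 to 120 N. Pads are 22 mm wide; open, the fingers measure 114 mm over their backs; the gripper's body (76 mm by 85 mm) begins 54 mm behind the grasp point. The pads swing forward as they close: fully open they stand 13 mm farther back than shut.
Start: joints at [0.986, 0.527, 1.433, -0, 1.181, -0.178], TCP at [0.247, 0.574, 0.231] pointing down, gripper open.
Joint ranges: [-3.08, 3.08], [-0.75, 2.2], [0.22, 2.44], [-1.43, 4.57], [0, 2.65], [-2.85, 2.85]. Speed limits (rad/s): [2.79, 2.79, 3.14, 3.14, 3.14, 3.14].

## Interface

Orientations are given as a unit quaternion [x, y, z, w].
In Python, from station import manip, snapshot gives the robot as it stands.
- The arm moves only by the shell command python3 -m crank 'ROWS' [FORCE]. ROWS is JSON, a list of rows, each a list of 5 numbers: the finger opening in m, from 0 to 0.0854, then the shift along the tool's x, y, z in m, then the turn about the tool's x in rad. In form: [[grip, tx, ty, tz, yaw], ...]. A call has 1 to 5 rows; each row shifts and turns the commanded pose from where the row before left it, along the tool's axes as they then stand; what a row does not reach is not made up. A row lasts 1/10 s, in which the tool goes at most 50 mm and 8.59 degrees, less where a joint would pass 70% of its speed; a pose out of reach is approached as far as the arm can. A call is refused whole if a number of a shift passes 0.05 or a number of a turn 0.15, either way. A call with a gripper value outside its range is refused whole. The fingers move at their own pace and stop on an object; FORCE is the grip in N (left out, the last holds). Time passes only in rows, so rows that do not move let the fingers close. It gives the time, the measured TCP pose, the force and the opening at its end, in the units of the state.
- manip.sense(): the state, without advancing time (a new reading comes with each control period).
- snapshot(name): name is "side" or "top"; returns a dict with "image" (400x640x3 uint8, blue, green, red), "range_z" (400x640 float32, m along the optical axis (not along the pixel's ray), 0 where there is no reading), "vertical_fov" (degrees; the focal length in pixels is half the picture's height over the tangent of half this angle, whatever the lens; pixels are square), "cx", "cy" (the principal point, pixels), "extrinsics" (4x4, takes a point from world to camera coordinates). Camera axes: x right, y up, looking along -z (the intrinsics and any distortion apply to the point x, -y, -z); pixel columns grow to the right and rows downward; lengths in m; the calibration is good to about 2 mm. A picture is of the moment at which its call begins.
- manip.sign_off(): hands the job in, once; it reports no verdict.
The state is a dict: "t": time; "q": joint angles; "qd": joint speeds; "tau": joint torques, N m; "tcp_pos": TCP position; "tool_rot": TCP orientation; "force": force on the tool from outside, world axes, zero at the start; "ft_torque": the same for the moment, N m; "finger_gap": opening from 0.0 (shut) to 1.0 (fully open).
Only numpy, scipy, OpenCV 4.12 (cv2) and the standard library are available. Lean on these libraries where they do the work, as an engineer would, in place of code of your own. Each camera call takes 0.05 s, during which the arm holds its last target.

## Task

Seat the black strap slider in the corner pocket of the metal measuring jig by pushing it with the fingertips, without lifting it off the plate: first push it across the plate until it lies square against the long rail, short of the pocket, then slide it along the rail until it is fully home against the end stop. Leave the eyelet and the bar stud on the plate where they lie, and finish with the fingers clear.

Things in the scene. Friction and masses are not known exactly. Their poses are not given: they have to be found in the camera images.
- jig: Fixed measuring jig: flat aluminium plate 110 (x) x 230 (y) x 6 mm, origin at the centre of its underside, z up. A steel rail 12 mm thick runs along its whole +x edge; the rail's face, toward -x, lies at x = +45 mm. Rail, end stop and lip stand 10 mm above the plate. The row of three samples lies at about x = -20 mm, at y about -85, -30 and +25 mm, in any order.
- corner (a point): Inner corner of the pocket on the plate's top (z = 6 mm), at jig x = +45, y = +100 mm: here the rail's face meets the face of the end stop, which lies at y = +100 mm and looks to -y. Axes as the jig's.
- lip_nose (a point): Tip of the lip that closes the pocket opposite the rail, on the plate's top at jig x = +16, y = +80 mm. The lip spans x = 11 to 21 and y = 80 to 100 mm, its nose rounded with 5 mm radius. So the pocket is 24 mm wide and 20 mm deep, open to -y.
- seat (a point): Point on the plate's top (z = 6 mm) at jig x = +35, y = +85 mm where the slider's origin lies when it is fully home, its long axis along the rail; axes as the jig's. The slider's rear end then sticks 10 mm out of the pocket mouth.
- slider: Black strap slider, a flat plastic block 20 (x) x 30 (y) x 9 mm, about 20 g, loose on the plate; origin at the centre of its underside, z up. It starts as one of the row of three, its long axis within 0.3 rad of the rail's direction, its centre about 55 mm (in jig x) from its place at the rail.
- eyelet: Pale eyelet, a round flanged ring 25 mm across and 10 mm high, loose on the plate; origin at the centre of its underside. To be left alone.
- bar_stud: Wooden-coloured bar stud, a rod 11 x 37 (own y) x 11 mm lying loose on the plate across the row (its length about along jig x); origin at the centre of its underside. To be left alone.
Things that resemble listed ones, but are neither listed nor needed, are in the scene too. There is more than one size of the slider; the job needs the smaller.

How it is judged:
By the outcome, as a careful person would: the job done as asked, in the order asked, and still so for the second after the job is handed in, with the robot touching nothing.
It also fails if it takes over 51 s, if anything falls off the work surface, if the arm or the gripper's body presses on something with over 40 N, if the wrist force passes 120 N, or if a joint passes its speed limit or range.

## Working session

There is one attempt and no reset: what is moved stays moved. The work goes in short steps, Python scripts to look and compute and a shell command to move; the robot and the scene stay as the last step left them, time stands still between calls to the robot, and variables do not carry over. Pictures are saved under pics/ and viewed, and the job is handed in when it is done.

```bash
ls; mkdir -p pics; python3 - <<'E'
from station import manip, snapshot
import cv2
print(manip.sense())
for n in("side","top"):
    s=snapshot(n); cv2.imwrite(f"pics/{n}0.png",s["image"]); print(n,s["vertical_fov"],s["cx"],s["cy"],s["extrinsics"], [k for k in s])
E
```

```text
pics
{'t': 0.0, 'q': array([ 9.85487609e-01,  5.28473801e-01,  1.43389894e+00,  7.94554720e-06,
        1.18139721e+00, -1.78484209e-01]), 'qd': array([ 6.18283159e-04,  9.05991873e-05,  1.19236927e-03, -1.48867929e-03,
       -1.58526248e-03, -9.86336439e-04]), 'tau': array([ 4.32598590e-04, -4.42344511e+01, -1.78028011e+01, -3.16824262e-04,
        8.48341326e-03,  1.01151676e-05]), 'tcp_pos': array([0.24687069, 0.57340086, 0.23033   ]), 'tool_rot': array([ 0.14213193,  0.69281701, -0.14355867,  0.69223841]), 'force': array([-0.03915761, -0.70008235, -0.27752978]), 'ft_torque': array([ 0.00498707, -0.01970579, -0.05396671]), 'finger_gap': 0.9976996367187734}
side 49.778013713554095 316.5661622209075 196.68059497255564 [[ 0.12524967 -0.99208919 -0.00845977 -0.31161852]
 [ 0.82727585  0.09972777  0.55287344 -0.45099848]
 [-0.54765608 -0.07624577  0.8332223  -0.60823167]
 [ 0.          0.          0.          1.        ]] ['image', 'range_z', 'vertical_fov', 'cx', 'cy', 'extrinsics']
top 52.128709069862566 328.0327167091494 197.67312723491816 [[ 0.01396155 -0.99989761 -0.00313735 -0.2542238 ]
 [ 0.99492849  0.01357945  0.09966394 -0.53133358]
 [-0.09961113 -0.0045129   0.99501621 -0.83818951]
 [ 0.          0.          0.          1.        ]] ['image', 'range_z', 'vertical_fov', 'cx', 'cy', 'extrinsics']
```

View pics/side0.png

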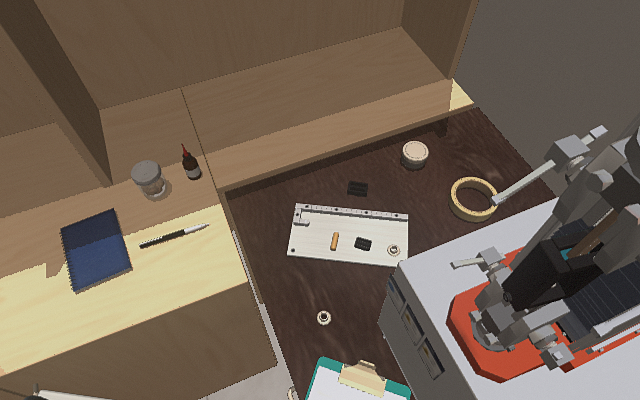

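View pics/top0.png

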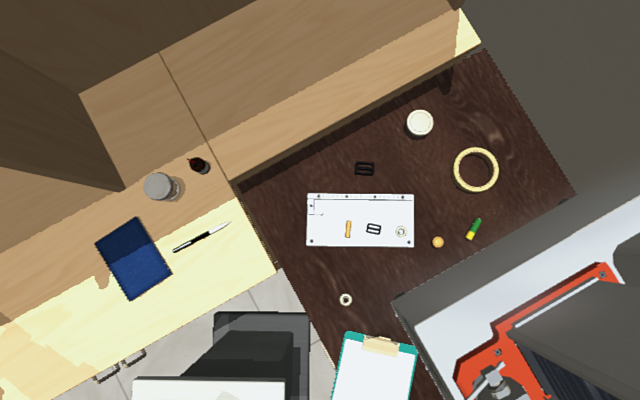

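```bash
cat > h.py <<'E'
import numpy as np, cv2
from station import manip, snapshot
def f(s): return 200/np.tan(np.radians(s["vertical_fov"])/2)
def ray(s,uv):
    E=s["extrinsics"];R=E[:3,:3];t=E[:3,3]
    uv=np.atleast_2d(np.asarray(uv,float))
    d=np.c_[(uv[:,0]-s["cx"])/f(s),-(uv[:,1]-s["cy"])/f(s),-np.ones(len(uv))]
    return -R.T@t, d@R
def onz(s,uv,z):
    o,d=ray(s,uv); k=(z-o[2])/d[:,2]; return o+d*k[:,None]
def proj(s,P):
    E=s["extrinsics"];p=np.atleast_2d(P)@E[:3,:3].T+E[:3,3]
    return np.c_[s["cx"]+f(s)*p[:,0]/-p[:,2], s["cy"]-f(s)*p[:,1]/-p[:,2]]
def two(s1,a,s2,b):
    o1,d1=ray(s1,a);o2,d2=ray(s2,b);d1=d1[0]/np.linalg.norm(d1[0]);d2=d2[0]/np.linalg.norm(d2[0])
    k=np.linalg.lstsq(np.c_[d1,-d2],o2-o1,rcond=None)[0]
    p,q=o1+d1*k[0],o2+d2*k[1]; return (p+q)/2,np.linalg.norm(p-q)
def crop(s,x0,y0,w,h,k,name):
    cv2.imwrite("pics/"+name,cv2.resize(s["image"][y0:y0+h,x0:x0+w],None,fx=k,fy=k,interpolation=cv2.INTER_CUBIC))
E
python3 - <<'E'
from h import *
import pickle
S={n:snapshot(n) for n in("side","top")}; pickle.dump(S,open("s0.pkl","wb"))
crop(S["top"],295,150,130,105,6,"tc0.png"); crop(S["side"],280,170,135,105,5,"sc0.png")
for n,s in S.items():
    im=s["image"].astype(int)
    z=s["range_z"]
    for uv in ([(360,240),(330,290),(364,168),(373,228)] if n=="top" else [(310,245),(320,290),(358,188),(363,243)]):
        o,d=ray(s,uv); print(n,uv,o+d[0]*z[uv[1],uv[0]])
E
```

```text
side (310, 245) [ 0.45637936 -0.24376502  0.0079407 ]
side (320, 290) [ 3.71376340e-01 -2.73566168e-01 -3.55535561e-04]
side (358, 188) [ 0.59760581 -0.32593909  0.01308992]
side (363, 243) [ 0.4688579  -0.34467019  0.0159192 ]
top (360, 240) [ 0.44669354 -0.31644435  0.00632011]
top (330, 290) [ 3.39861915e-01 -2.53694799e-01  4.31715643e-05]
top (364, 168) [ 0.6020308  -0.32383065  0.01062409]
top (373, 228) [ 0.47246735 -0.34327864  0.01474582]
```

View pics/tc0.png

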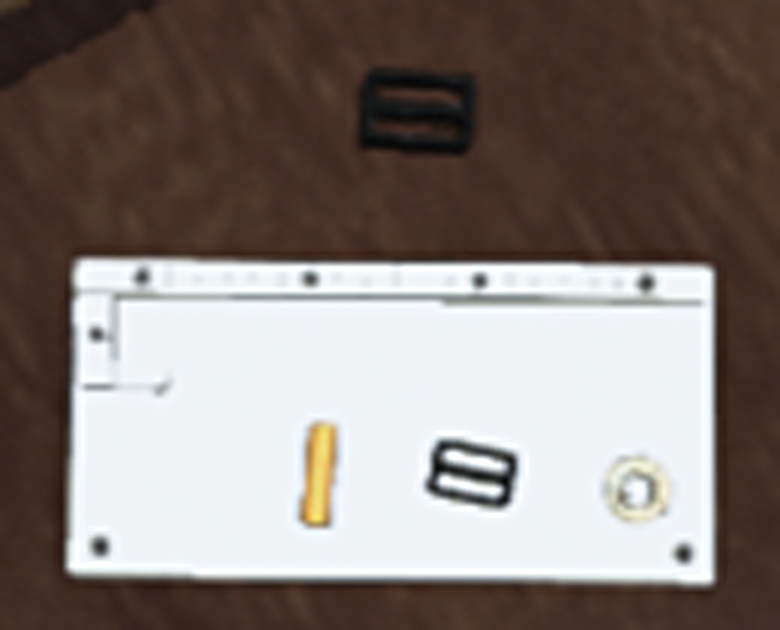

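View pics/sc0.png

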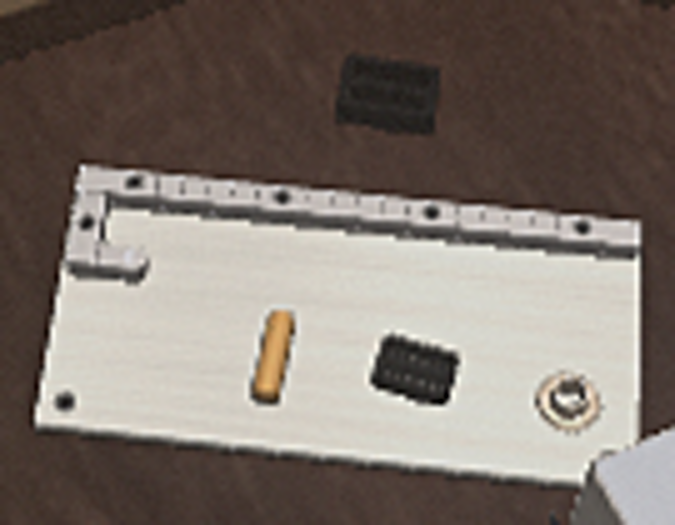

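```bash
python3 - <<'E'
from h import *
import pickle
S=pickle.load(open("s0.pkl","rb"))
def rect(P):
    (c,wh,a)=cv2.minAreaRect((P[:,:2]*1e4).astype(np.float32)); return np.array(c)/10,np.array(wh)/10,a
for n,s in S.items():
    print(n,"cam",ray(s,(0,0))[0])
    im=s["image"]; hsv=cv2.cvtColor(im,cv2.COLOR_BGR2HSV)
    x0,y0,w,h=(300,188,120,65) if n=="top" else (280,195,135,80)
    M=np.zeros(im.shape[:2],np.uint8); M[y0:y0+h,x0:x0+w]=1
    # plate
    br=((hsv[...,2]>130)&(hsv[...,1]<60)&(M>0)).astype(np.uint8)
    c=max(cv2.findContours(br,0,1)[0],key=cv2.contourArea)[:,0]
    q=cv2.approxPolyDP(cv2.convexHull(c),4,True)[:,0]
    print("plate corners px",q.tolist()); print(np.round(onz(s,q,.006)*1e3,1)[:,:2].tolist(), np.round(onz(s,q,.016)*1e3,1)[:,:2].tolist())
    # dark
    dk=((hsv[...,2]<90)).astype(np.uint8)
    for nm,(a,b,cc,d) in {"small":((360,215,30,25) if n=="top" else (350,230,30,25)),"big":((345,155,40,25) if n=="top" else (340,175,35,25))}.items():
        g=im[b:b+d,a:a+cc].max(2)
        th=100 if nm=="small" else 40
        ys,xs=np.nonzero(g<th); 
        # largest comp
        nn,l,st,ce=cv2.connectedComponentsWithStats((g<th).astype(np.uint8)); k=1+np.argmax(st[1:,4]); ys,xs=np.nonzero(l==k)
        P=onz(s,np.c_[xs+a,ys+b],.0145 if nm=="small" else .009)
        print(nm,rect(P), "px centre",xs.mean()+a,ys.mean()+b)
    for nm,lo,hi in (("stud",(8,90,100),(30,255,255)),):
        m=cv2.inRange(hsv,lo,hi)*M; nn,l,st,ce=cv2.connectedComponentsWithStats(m);k=1+np.argmax(st[1:,4]); ys,xs=np.nonzero(l==k)
        print(nm,rect(onz(s,np.c_[xs,ys],.015)),xs.mean(),ys.mean())
    # depth cloud
    vv,uu=np.mgrid[y0:y0+h,x0:x0+w]; uv=np.c_[uu.ravel(),vv.ravel()]
    o,d=ray(s,uv); P=o+d*s["range_z"][uv[:,1],uv[:,0]][:,None]
    hgt=P[:,2].reshape(h,w); print("plate z med",np.median(P[(P[:,0]>.43)&(P[:,0]<.54)&(P[:,2]>.003)&(P[:,2]<.010),2]))
    for z,nm in((.0115,"hi"),):
        nn,l,st,ce=cv2.connectedComponentsWithStats((hgt>z).astype(np.uint8))
        for k in range(1,nn):
            if st[k,4]>8:
                Q=P[(l==k).ravel()]; print("hi comp",st[k].tolist(),rect(Q),"z med %.4f"%np.median(Q[:,2]))
    if n=="top": pass
E
```

```text
side cam [ 0.07902849 -0.31055138  0.75350105]
plate corners px [[296, 203], [407, 214], [414, 274], [287, 254]]
[[549.8, -202.0], [550.5, -429.0], [421.1, -443.3], [433.0, -202.5]] [[543.5, -203.5], [544.2, -427.5], [416.5, -441.5], [428.2, -203.9]]
small (array([ 467.7894043, -343.653125 ]), array([30.11828003, 23.24062195]), 77.01529693603516) px centre 362.4260355029586 243.89349112426035
big (array([ 609.72631836, -327.22932129]), array([34.6050293 ,  8.84495392]), 86.05999755859375) px centre 359.1875 184.3125
stud (array([ 469.20864258, -289.58544922]), array([ 9.47556458, 36.49162903]), 84.58539581298828) 334.3333333333333 240.26190476190476
plate z med 0.007345907255735196
hi comp [13, 8, 115, 23, 865] (array([ 311.99638672, -315.91342773]), array([465.90654297, 225.84694824]), 0.14800219237804413) z med 0.0170
hi comp [50, 37, 9, 18, 100] (array([ 467.65766602, -289.32138672]), array([10.86452332, 37.10935364]), 85.4972915649414) z med 0.0172
hi comp [74, 42, 18, 13, 135] (array([ 280.77680664, -320.45239258]), array([ 32.35637817, 402.68457031]), 82.59647369384766) z med 0
[... 825 characters left out ...]
([ 469.81313477, -289.44501953]), array([ 9.08941116, 34.39923401]), 84.83360290527344) 347.6986301369863 228.83561643835617
plate z med 0.005827678480149867
hi comp [8, 5, 106, 23, 744] (array([ 498.29570312, -316.9265625 ]), array([ 97.50379639, 225.19296875]), 0.7313653230667114) z med 0.0157
hi comp [45, 32, 7, 18, 89] (array([ 460.25214844, -280.56108398]), array([27.96830139, 57.47351685]), 47.148681640625) z med 0.0156
hi comp [66, 35, 16, 11, 86] (array([ 467.51591797, -305.06894531]), array([ 23.91513824, 112.42996826]), 7.106868743896484) z med 0.0150
hi comp [98, 40, 8, 8, 23] (array([ 466.35493164, -404.45917969]), array([14.789328  , 13.38648987]), 48.3105354309082) z med 0.0152
```

```bash
python3 - <<'E'
from h import *
import pickle
from scipy.spatial.transform import Rotation as R
S=pickle.load(open("s0.pkl","rb"))
print(np.round(R.from_quat(manip.sense()["tool_rot"]).as_matrix(),3), manip.hold_point_z)
for n,s in S.items():
    vv,uu=np.mgrid[0:400,0:640]; uv=np.c_[uu.ravel(),vv.ravel()]
    o,d=ray(s,uv); zz=s["range_z"].ravel(); P=(o+d*zz[:,None])[zz>0]
    print(n)
    for y in np.arange(.6,-.6,-.1):
        print("%.1f"%y,[ "%.2f"%P[m,2].max() if (m:=(P[:,1]<=y)&(P[:,1]>y-.1)&(P[:,0]>x)&(P[:,0]<=x+.1)).any() else "-" for x in np.arange(.2,.9,.1)])
s=S["top"]; g=cv2.cvtColor(s["image"],6).astype(float)
# rail face: column profiles
for u in range(325,412,14): print(u, g[192:206,u:u+6].mean(1).round().astype(int).tolist())
print("stop"); print(g[202:212,304:320].mean(0).round().astype(int).tolist())
print("slider gaps"); print(g[216:242,360:388].astype(int))
E
```

```text
[[-0.001  0.396  0.918]
 [-0.001  0.918 -0.396]
 [-1.    -0.001 -0.   ]] 0.0187
side
0.6 ['-', '-', '-', '-', '0.02', '-', '-']
0.5 ['-', '-', '0.00', '0.01', '0.16', '0.21', '-']
0.4 ['0.00', '0.01', '0.01', '0.00', '0.01', '0.30', '-']
0.3 ['0.01', '0.02', '0.02', '0.39', '0.39', '0.33', '0.27']
0.2 ['0.01', '0.02', '0.02', '0.39', '0.00', '0.01', '0.25']
0.1 ['0.01', '0.02', '0.02', '0.10', '0.09', '0.00', '0.22']
0.0 ['0.00', '0.01', '0.01', '0.01', '0.01', '0.01', '0.00']
-0.1 ['0.00', '0.01', '0.01', '0.01', '0.01', '0.01', '0.01']
-0.2 ['0.01', '0.02', '0.02', '0.02', '0.01', '0.01', '0.01']
-0.3 ['0.26', '0.26', '0.02', '0.02', '0.02', '0.01', '0.01']
-0.4 ['0.59', '0.29', '0.02', '0.02', '0.04', '0.04', '0.01']
-0.5 ['0.46', '0.54', '0.26', '0.03', '0.03', '0.01', '0.28']
top
0.6 ['-', '-', '-', '-', '-', '-', '-']
0.5 ['0.00', '0.00', '0.00', '0.00', '-', '-', '-']
0.4 ['0.00', '0.01', '0.00', '0.01', '-', '0.24', '-']
0.3 ['0.00', '0.02', '0.02', '0.34', '0.32', '0.29', '0.30']
0.2 ['0.00', '0.02', '0.02', '0.35', '0.00', '0.00', '0.25']
0.1 ['0.00', '0.02', '0.01', '0.10'
[... 3347 characters left out ...]
242 242 242 242 242 242 242 242 242 242 242 243 243 243 244 245 246 246
  246 244 243 242 242 242 242 242 242 242]
 [242 242 242 242 242 242 242 242 242 242 242 242 242 242 242 242 242 242
  243 242 242 242 242 242 242 242 242 242]
 [242 242 242 242 242 242 242 242 242 242 242 242 242 242 242 242 242 242
  242 242 242 242 242 242 242 242 242 242]
 [242 242 242 242 242 242 242 242 242 242 242 242 242 242 242 242 242 242
  242 242 242 242 242 242 242 242 242 242]
 [242 242 242 242 242 242 242 242 242 242 242 242 242 242 242 242 242 242
  242 242 242 242 242 242 242 242 242 242]
 [242 242 242 242 242 242 242 242 242 242 242 242 242 242 242 242 242 242
  242 242 242 242 242 242 242 242 242 242]]
```

```bash
python3 - <<'E'
from h import *
import pickle
S=pickle.load(open("s0.pkl","rb"))
for n,s in S.items():
    vv,uu=np.mgrid[0:400,0:640]; uv=np.c_[uu.ravel(),vv.ravel()]
    o,d=ray(s,uv); zz=s["range_z"].ravel(); P=(o+d*zz[:,None])[zz>0]
    print(n)
    for y in np.arange(.7,-.3,-.05):
        m=(P[:,1]<=y)&(P[:,1]>y-.05)&(P[:,2]>.12)&(P[:,0]>.2)
        print("%.2f"%y, "%.3f"%P[m,0].min() if m.any() else "-")
s=S["top"]
# rail face line (dark face between z .016 and .006): rows
for u,r in ((342,199.1),(356,199.1),(370,199.3),(384,199.5),(398,199.6)): print(onz(s,(u,r),.011)[0]*1e3)
print("rail outer"); print(onz(s,(342,193.3),.016)*1e3,onz(s,(398,193.6),.016)*1e3)
print("stop face", onz(s,(314.5,205),.016)*1e3,"outer",onz(s,(306.8,205),.016)*1e3)
E
```

```text
side
0.70 -
0.65 -
0.60 -
0.55 -
0.50 0.689
0.45 0.688
0.40 -
0.35 0.733
0.30 0.646
0.25 0.540
0.20 0.544
0.15 0.859
0.10 0.887
0.05 0.916
-0.00 0.943
-0.05 0.977
-0.10 1.005
-0.15 1.033
-0.20 1.063
-0.25 1.093
top
0.70 -
0.65 -
0.60 -
0.55 -
0.50 -
0.45 -
0.40 -
0.35 0.736
0.30 0.648
0.25 0.543
0.20 0.547
0.15 0.861
0.10 0.890
0.05 -
-0.00 -
-0.05 -
-0.10 -
-0.15 -
-0.20 -
-0.25 -
[ 533.63544501 -276.86689254   11.        ]
[ 534.04649085 -306.95869697   11.        ]
[ 534.02552985 -337.04562242   11.        ]
[ 534.00457543 -367.12311195   11.        ]
[ 534.19951263 -397.19183517   11.        ]
rail outer
[[ 545.62408299 -276.58606415   16.        ]] [[ 546.60936414 -396.39501569   16.        ]]
stop face [[ 519.69290527 -218.14620884   16.        ]] outer [[ 519.46756313 -201.70431171   16.        ]]
```

```bash
python3 -m crank '[[0,0,0,0,-0.14],[0,0,0,0,-0.14],[0,0,0,0,-0.137],[0,0,0,0,0]]' 40; python3 - <<'E'
from h import *
from scipy.spatial.transform import Rotation as R
s=manip.sense();print(s["q"],np.round(R.from_quat(s["tool_rot"]).as_matrix(),4),s["finger_gap"])
E
```

```text
t: 0.6
tcp_pos: [0.2471, 0.5738, 0.231]
tool_rot: [-0.004, 0.707, 0.003, 0.707]
force: [-0.6, 0.3, 0.2]
finger_gap: 0.331
[ 9.85511572e-01  5.27762460e-01  1.43301082e+00 -1.12226404e-05
  1.18143248e+00 -5.95255427e-01] [[-3.e-04 -1.e-02  1.e+00]
 [-5.e-04  1.e+00  1.e-02]
 [-1.e+00 -5.e-04 -3.e-04]] 0.3308306418017894
```

```bash
python3 -m crank '[[0,0,-0.04,0.03,0],[0,0,-0.04,0.03,0],[0,0,-0.04,0.03,0],[0,0,-0.04,0.03,0],[0,0,-0.04,0.03,0]]' ; python3 -m crank '[[0,0,-0.045,0.01,0],[0,0,-0.05,0,0],[0,0,-0.05,0,0],[0,0,-0.05,0,0],[0,0,-0.05,0,0]]'; python3 -m crank '[[0,0,-0.05,0,0],[0,0,-0.05,0,0],[0,0,-0.05,0,0],[0,0,-0.05,0,0],[0,0,-0.05,0,0]]'; python3 -m crank '[[0,0,-0.05,0,0],[0,0,-0.05,0,0],[0,0,-0.05,0,0],[0,0,-0.03,0,0],[0,0,0,0,0]]'
```

```text
t: 1.1
tcp_pos: [0.4002, 0.3739, 0.2314]
tool_rot: [-0.003, 0.707, 0.003, 0.707]
force: [0.7, 0.4, 1.4]
finger_gap: -0.004
t: 1.6
tcp_pos: [0.4116, 0.1288, 0.2315]
tool_rot: [-0.003, 0.707, 0.003, 0.707]
force: [1.0, -0.6, 1.2]
finger_gap: 0.001
t: 2.1
tcp_pos: [0.414, -0.1214, 0.2316]
tool_rot: [-0.002, 0.707, 0.002, 0.707]
force: [0.7, 0.7, 0.5]
finger_gap: 0.0
t: 2.6
tcp_pos: [0.4167, -0.3044, 0.2315]
tool_rot: [-0.002, 0.706, -0.0, 0.708]
force: [0.0, 0.7, -0.2]
finger_gap: 0.001
```

```bash
python3 - <<'E'
from h import *
s=manip.sense();print(s["tcp_pos"],s["tool_rot"],s["q"],s["finger_gap"])
c=snapshot("top");crop(c,280,150,150,110,5,"t1.png")
c=snapshot("side");crop(c,270,130,160,130,5,"s1.png")
E
```

```text
[ 0.41669889 -0.30441852  0.23146606] [-2.13083696e-03  7.06388830e-01 -3.35032322e-04  7.07820717e-01] [-8.47261546e-01  3.79888664e-01  1.70551834e+00 -9.04983683e-04
  1.05223060e+00 -2.42015054e+00] 0.0007107324437736997
```

View pics.

View pics/t1.png

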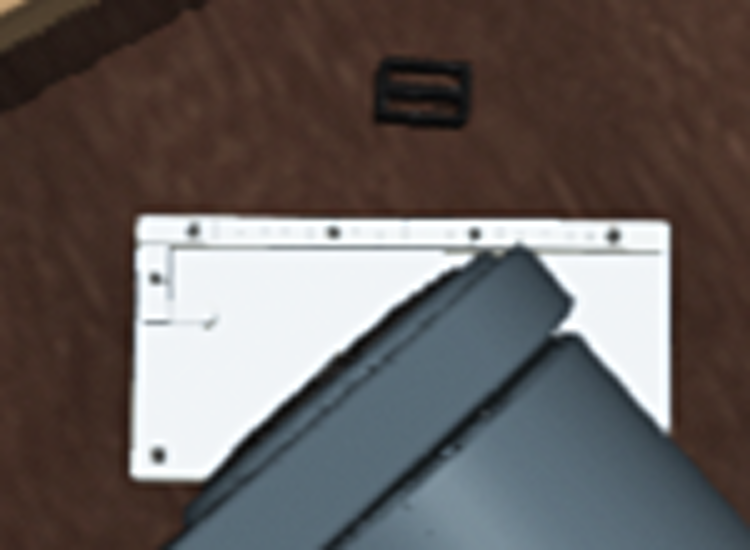

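View pics/s1.png

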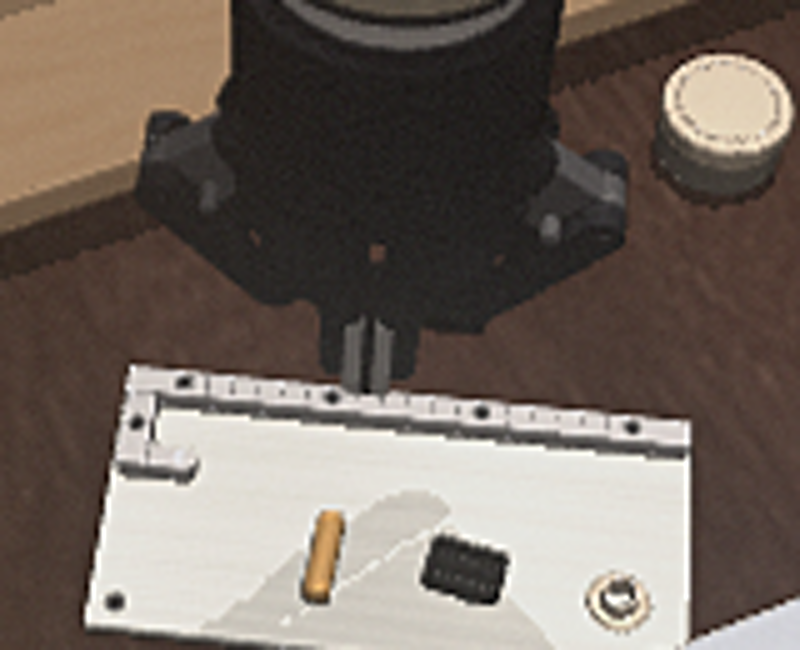

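```bash
python3 -m crank '[[0.014,0.03,-0.039,0.02,0],[0.014,0.05,0,0,0],[0.014,0.05,0,0,0],[0.014,0.05,0,0,0],[0.014,0.02,0,0,0]]'; python3 -m crank '[[0.014,0,0,0,0]]';python3 - <<'E'
from h import *
s=manip.sense();print(s["tcp_pos"],s["tool_rot"],s["finger_gap"],s["force"])
c=snapshot("top");crop(c,320,180,100,75,7,"t2.png")
c=snapshot("side");crop(c,310,190,110,85,7,"s2.png"); print(proj(c,s["tcp_pos"]))
E
```

```text
t: 3.2
tcp_pos: [0.4333, -0.3313, 0.0292]
tool_rot: [-0.001, 0.709, 0.006, 0.705]
force: [-0.6, 1.2, -0.1]
finger_gap: 0.164
t: 3.3
tcp_pos: [0.4336, -0.3318, 0.0301]
tool_rot: [-0.001, 0.709, 0.006, 0.705]
force: [-0.3, 0.1, -0.2]
finger_gap: 0.162
[ 0.43361619 -0.33177482  0.03008712] [-0.00135394  0.70911576  0.00627315  0.70506288] 0.16178860581834964 [-0.33193101  0.11262045 -0.16432387]
[[355.36711829 255.6136835 ]]
```

View pics/s2.png

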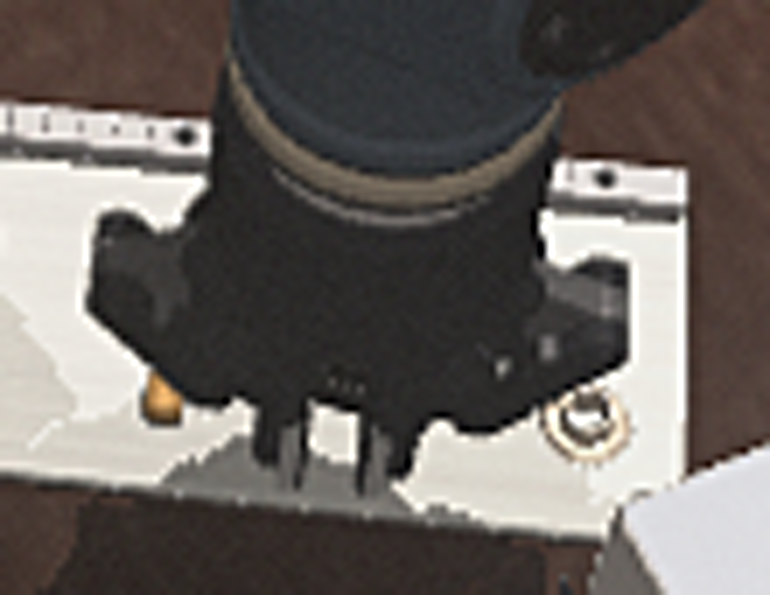

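View pics/t2.png

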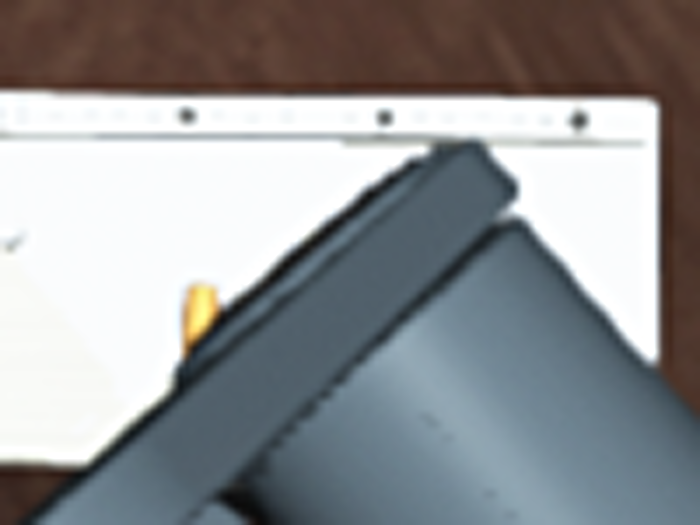

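```bash
python3 -m crank '[[0.014,0.008,-0.010,0.003,0],[0.014,0.008,0,0,0],[0.014,0,0,0,0]]'; python3 -m crank '[[0.014,0.005,0,0,0],[0.014,0,0,0,0]]'
```

```text
t: 3.7
tcp_pos: [0.4387, -0.3464, 0.0172]
tool_rot: [-0.004, 0.707, 0.003, 0.707]
force: [-0.2, 0.4, -0.2]
finger_gap: 0.165
t: 3.9
tcp_pos: [0.4382, -0.3456, 0.0118]
tool_rot: [-0.003, 0.707, 0.004, 0.707]
force: [-0.8, 0.0, 0.2]
finger_gap: 0.163
```

```bash
python3 -m crank '[[0.014,0.0025,0.003,0,0],[0.014,0,0,0.004,0],[0.014,0,0,0.004,0],[0.014,0,0,0.004,0],[0.014,0,0,0.004,0]]'; python3 -m crank '[[0.014,0,0,0.004,0],[0.014,0,0,0.004,0],[0.014,0,0,0.004,0],[0.014,0,0,0.004,0],[0.014,0,0,0,0]]'
python3 - <<'E'
from h import *
s=manip.sense();print(s["tcp_pos"],s["tool_rot"],s["finger_gap"],s["force"])
c=snapshot("side");crop(c,310,190,110,85,7,"s3.png")
c=snapshot("top");crop(c,320,180,100,75,7,"t3.png")
E
```

```text
t: 4.4
tcp_pos: [0.455, -0.3428, 0.0097]
tool_rot: [-0.004, 0.707, 0.004, 0.707]
force: [1.0, 0.1, 0.5]
finger_gap: 0.166
t: 4.9
tcp_pos: [0.4712, -0.3427, 0.0096]
tool_rot: [-0.004, 0.707, 0.004, 0.707]
force: [0.5, -0.1, 0.3]
finger_gap: 0.166
[ 0.47117317 -0.34269525  0.00964326] [-0.00397938  0.70685609  0.00352029  0.70733743] 0.1661024022554528 [ 0.47952054 -0.05108277  0.25636321]
```

View pics/s3.png

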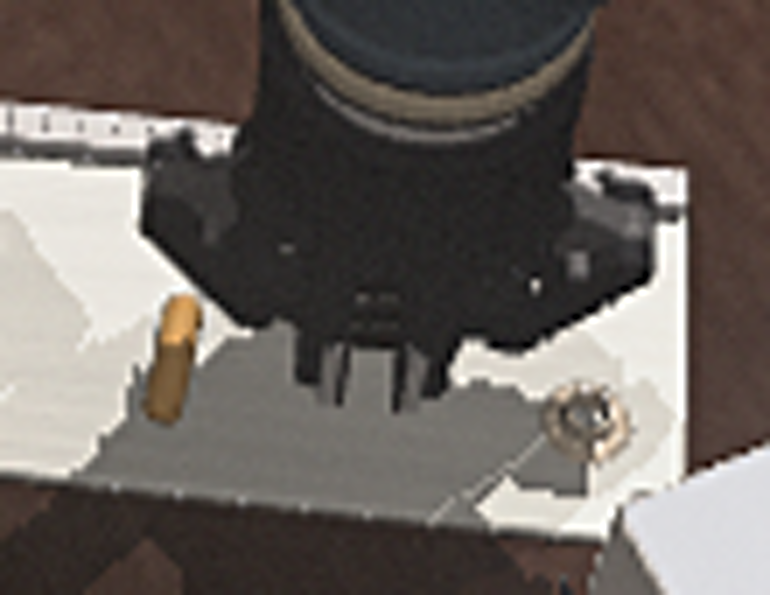

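View pics/t3.png

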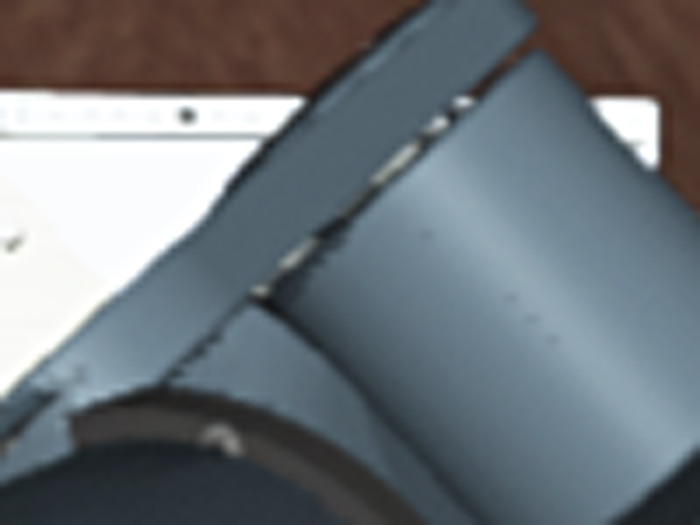

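```bash
python3 -m crank '[[0.014,0.001,0,0.005,0],[0.014,0,0,0.005,0],[0.014,0,0,0.005,0],[0.014,0,0,0.005,0],[0.014,0,0,0.004,0]]'; python3 -m crank '[[0.014,0,0,0.002,0],[0.014,0,0,0.002,0],[0.014,0,0,0,0]]'
```

```text
t: 5.5
tcp_pos: [0.4951, -0.3423, 0.0086]
tool_rot: [-0.004, 0.707, 0.004, 0.707]
force: [-1.0, 0.2, 0.6]
finger_gap: 0.164
t: 5.8
tcp_pos: [0.4987, -0.3422, 0.0086]
tool_rot: [-0.004, 0.707, 0.004, 0.707]
force: [-0.6, -0.7, 0.6]
finger_gap: 0.164
```

```bash
for i in 1; do python3 -m crank '[[0.014,0,0,0.001,0],[0.014,0,0,0.001,0]]'; done; python3 -m crank '[[0.014,0,0,0.001,0],[0.014,0,0,0.001,0]]';  python3 - <<'E'
from h import *
s=manip.sense();print(s["tcp_pos"],s["force"])
c=snapshot("side");crop(c,310,190,110,85,7,"s4.png")
E
```

```text
t: 6.0
tcp_pos: [0.5003, -0.3422, 0.0086]
tool_rot: [-0.003, 0.707, 0.004, 0.707]
force: [0.2, -0.7, -1.3]
finger_gap: 0.164
t: 6.2
tcp_pos: [0.5025, -0.3422, 0.0086]
tool_rot: [-0.004, 0.707, 0.004, 0.707]
force: [-0.0, 0.3, -0.8]
finger_gap: 0.168
[ 0.50246809 -0.34219883  0.00856843] [-0.01995869  0.30299448 -0.81514045]
```

View pics/s4.png

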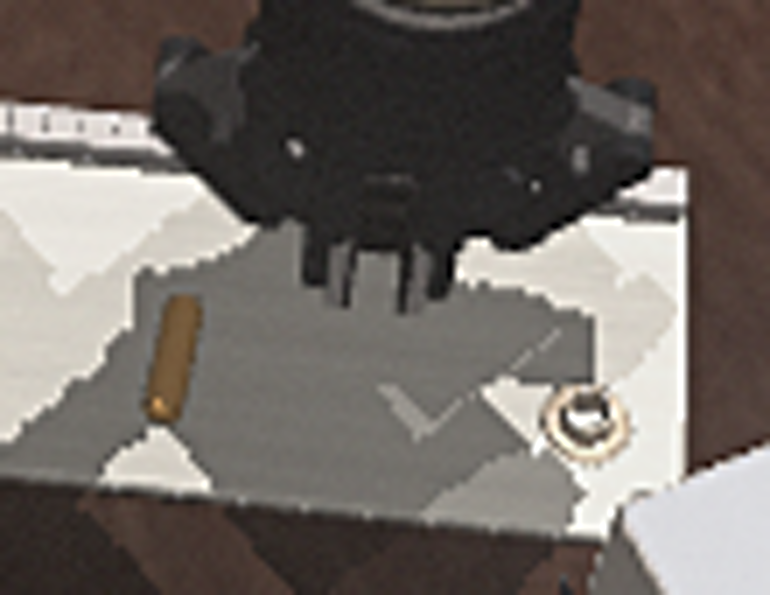

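```bash
python3 -m crank '[[0.014,0,0,0.001,0],[0.014,0,0,0,0]]'|sed -n 2,4p; python3 -m crank '[[0.014,0,0,0.001,0],[0.014,0,0,0,0]]'|sed -n 2,4p
```

```text
tcp_pos: [0.5028, -0.342, 0.0086]
tool_rot: [-0.004, 0.708, 0.004, 0.707]
force: [-2.0, -0.4, 0.8]
tcp_pos: [0.5029, -0.342, 0.0085]
tool_rot: [-0.003, 0.708, 0.004, 0.706]
force: [-5.2, -0.1, 2.6]
```

```bash
python3 -m crank '[[0.014,0,0,0.001,0],[0.014,0,0,0.001,0],[0.014,0,0,0,0],[0.014,0,0,0,0]]'; python3 -m crank '[[0.014,0,0,-0.004,0],[0.014,0,0,-0.012,0],[0.014,0,0,-0.015,0],[0.014,0,0,-0.015,0],[0.014,0,0,0,0]]'; python3 - <<'E'
from h import *
s=manip.sense();print(s["tcp_pos"],s["force"])
c=snapshot("side");crop(c,310,180,110,85,7,"s5.png")
c=snapshot("top");crop(c,320,180,100,75,7,"t5.png")
E
```

```text
t: 7.05
tcp_pos: [0.503, -0.3419, 0.0085]
tool_rot: [-0.003, 0.709, 0.005, 0.705]
force: [-10.5, -3.4, 3.2]
finger_gap: 0.165
t: 7.55
tcp_pos: [0.4585, -0.3418, 0.0084]
tool_rot: [-0.002, 0.708, 0.004, 0.707]
force: [-0.4, -0.3, 1.0]
finger_gap: 0.168
[ 0.45848102 -0.34178521  0.00836533] [-0.38568307 -0.32560664  0.99841268]
```

View pics/s5.png

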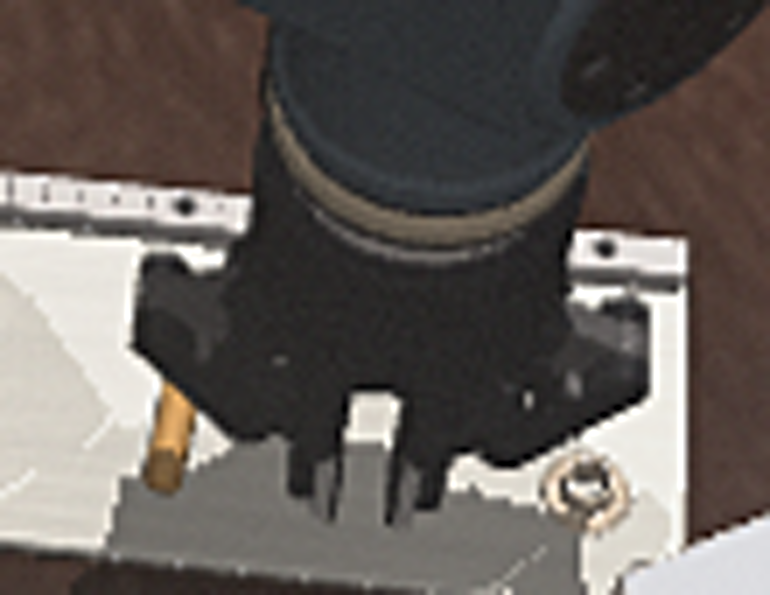

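View pics/t5.png

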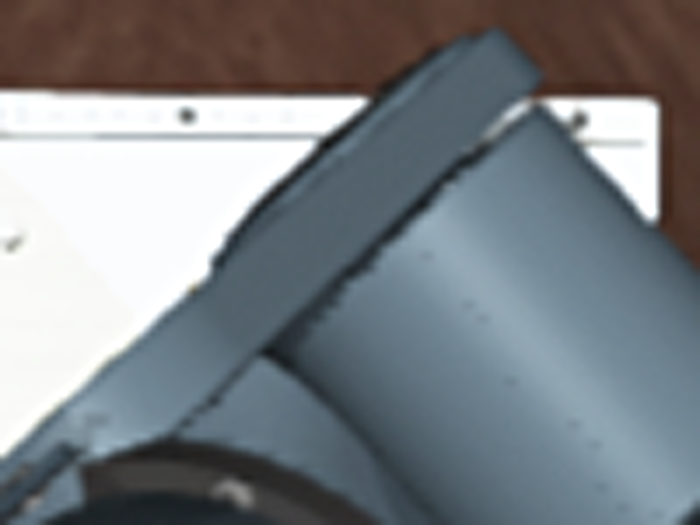

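```bash
python3 -m crank '[[0.014,-0.045,0,0,0],[0,-0.04,0,-0.02,0],[0,-0.01,-0.03,-0.03,0],[0,0,-0.04,-0.01,0],[0,0,0,0,0]]'; python3 - <<'E'
from h import *
s=manip.sense();print(s["tcp_pos"],s["force"])
c=snapshot("side");crop(c,310,180,110,85,7,"s6.png")
c=snapshot("top");crop(c,320,180,100,75,7,"t6.png")
E
```

```text
t: 8.15
tcp_pos: [0.4021, -0.42, 0.1054]
tool_rot: [-0.006, 0.705, -0.001, 0.709]
force: [0.9, -1.1, -0.9]
finger_gap: -0.001
[ 0.40211469 -0.42004016  0.10538769] [ 0.88683434 -1.13288423 -0.8633592 ]
```

View pics/s6.png

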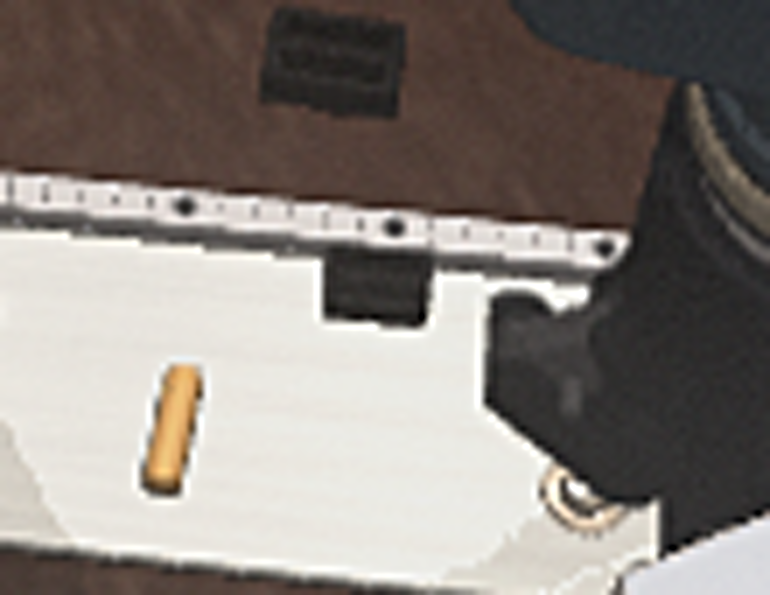

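View pics/t6.png

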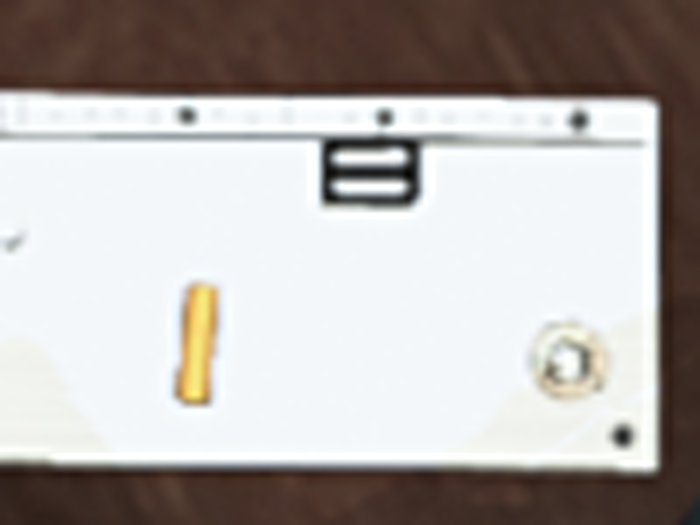

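```bash
python3 -m crank '[[0,0,0.012,0.04,0],[0,0,0.012,0.04,0],[0,0,0.012,0.038,0],[0,0,0,0,0],[0,0,0,0,0]]'; python3 - <<'E'
from h import *
from scipy.spatial.transform import Rotation as R
s=manip.sense();print(s["tcp_pos"],s["force"],np.round(R.from_quat(s["tool_rot"]).as_matrix(),4))
E
```

```text
t: 8.75
tcp_pos: [0.5197, -0.3734, 0.1028]
tool_rot: [-0.005, 0.708, 0.006, 0.707]
force: [-0.1, 0.3, -0.5]
finger_gap: -0.002
[ 0.51970638 -0.37342207  0.1027834 ] [-0.06996869  0.29295572 -0.46029635] [[-0.0014 -0.0142  0.9999]
 [ 0.0014  0.9999  0.0142]
 [-1.      0.0014 -0.0014]]
```

```bash
python3 -m crank '[[0,0.025,-0.011,0,0],[0,0.025,0,0,0],[0,0.023,0,0,0],[0,0,0,0,0]]'; python3 - <<'E'
from h import *
s=manip.sense();print(s["tcp_pos"],s["force"])
c=snapshot("side");crop(c,310,150,110,85,7,"s7.png")
c=snapshot("top");crop(c,320,180,100,75,7,"t7.png")
E
```

```text
t: 9.15
tcp_pos: [0.5155, -0.3845, 0.027]
tool_rot: [-0.001, 0.709, 0.006, 0.705]
force: [-1.1, -0.1, -0.4]
finger_gap: 0.001
[ 0.51552961 -0.38452097  0.02700727] [-1.13404383 -0.11390861 -0.35776226]
```

View pics/s7.png

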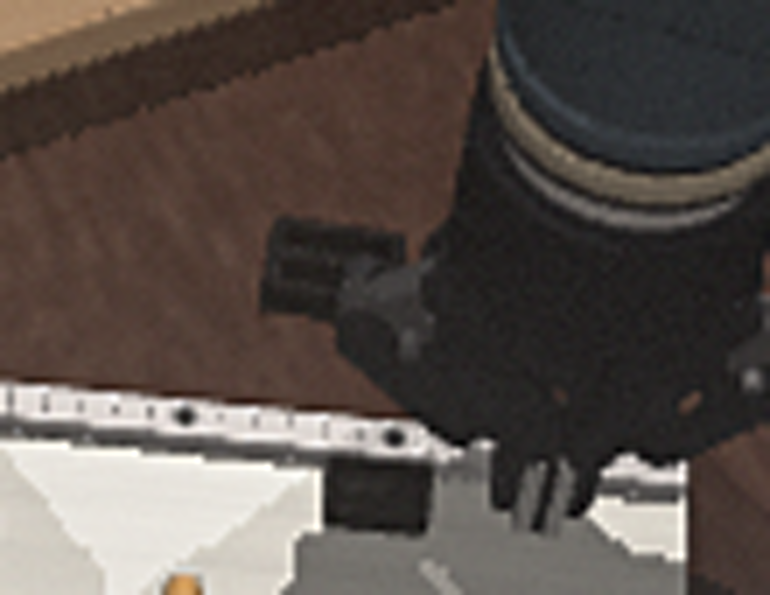

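```bash
python3 -m crank '[[0,0.006,0,0.001,0],[0,0.006,0,0,0],[0,0.006,0,0,0],[0,0,0,0,0]]'
```

```text
t: 9.65
tcp_pos: [0.5195, -0.3865, 0.0119]
tool_rot: [-0.003, 0.707, 0.004, 0.707]
force: [-0.8, 0.4, -1.1]
finger_gap: -0.001
```

```bash
python3 -m crank '[[0,0.003,0.003,0,0],[0,0,0.005,0,0],[0,0,0.005,0,0],[0,0,0.005,0,0],[0,0,0.005,0,0]]';python3 -m crank '[[0,0,0.006,0,0],[0,0,0.006,0,0],[0,0,0.006,0,0],[0,0,0.006,0,0],[0,0,0.006,0,0]]'; python3 - <<'E'
from h import *
s=manip.sense();print(s["tcp_pos"],s["force"])
c=snapshot("side");crop(c,290,150,110,85,7,"s8.png")
E
```

```text
t: 10.15
tcp_pos: [0.5198, -0.3634, 0.0098]
tool_rot: [-0.004, 0.707, 0.004, 0.707]
force: [0.3, 0.1, 0.1]
finger_gap: -0.002
t: 10.65
tcp_pos: [0.5194, -0.3335, 0.0096]
tool_rot: [-0.004, 0.707, 0.004, 0.707]
force: [0.2, -1.3, 0.2]
finger_gap: -0.003
[ 0.51936979 -0.33349512  0.00961218] [ 0.1920753  -1.27144875  0.16419174]
```

View pics/s8.png

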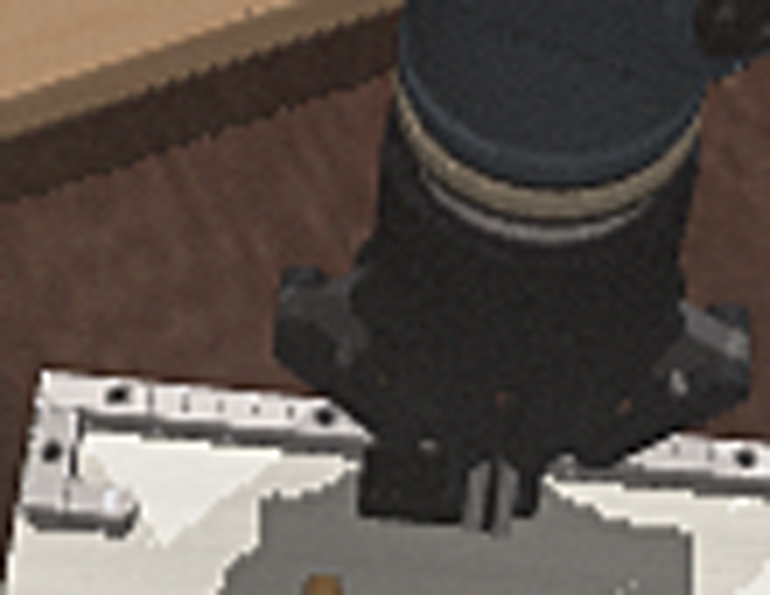

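```bash
python3 -m crank '[[0,0,0.006,0,0],[0,0,0.006,0,0],[0,0,0.006,0,0],[0,0,0.006,0,0],[0,0,0.006,0,0]]';python3 -m crank '[[0,0,0.006,0,0],[0,0,0.006,0,0],[0,0,0.005,0,0],[0,0,0.004,0,0],[0,0,0.003,0,0]]'; python3 - <<'E'
from h import *
s=manip.sense();print(s["tcp_pos"],s["force"])
c=snapshot("side");crop(c,270,150,110,85,7,"s9.png")
c=snapshot("top");crop(c,290,170,100,75,7,"t9.png")
E
```

```text
t: 11.2
tcp_pos: [0.519, -0.3035, 0.0096]
tool_rot: [-0.004, 0.707, 0.004, 0.707]
force: [0.4, 0.1, -0.2]
finger_gap: 0.004
t: 11.7
tcp_pos: [0.5188, -0.2796, 0.0096]
tool_rot: [-0.004, 0.707, 0.004, 0.707]
force: [0.1, 0.4, -0.2]
finger_gap: 0.001
[ 0.51878386 -0.27958235  0.0095611 ] [ 0.14414735  0.43245118 -0.21312281]
```

View pics/s9.png

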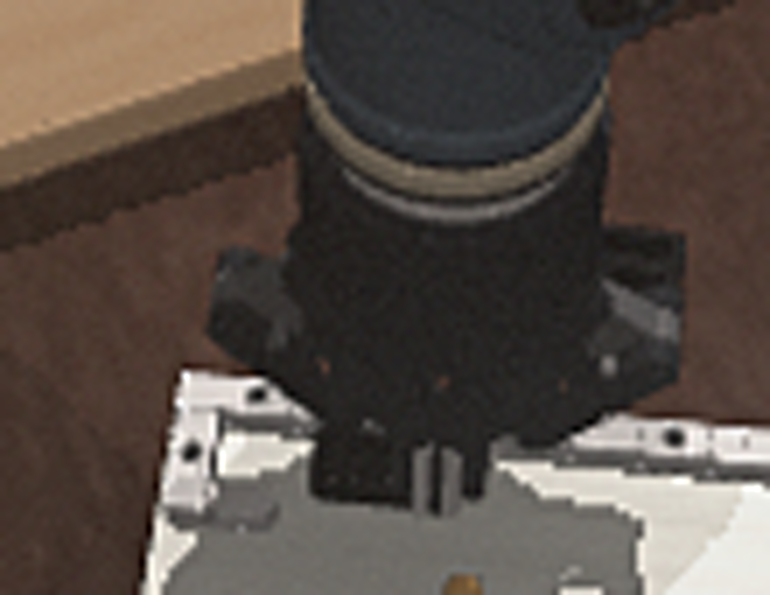

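View pics/t9.png

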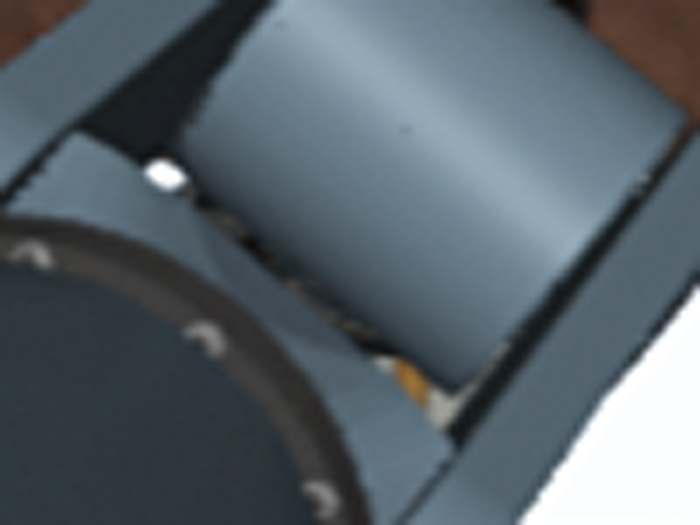

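```bash
python3 -m crank '[[0,0,0.004,0,0],[0,0,0.004,0,0],[0,0,0.004,0,0],[0,0,0.004,0,0],[0,0,0.003,0,0]]';python3 -m crank '[[0,0,0.002,0,0],[0,0,0.002,0,0],[0,0,0,0,0]]';python3 -m crank '[[0,0,0.001,0,0],[0,0,0.001,0,0]]'; python3 -m crank '[[0,0,0.001,0,0],[0,0,0,0,0]]'
```

```text
t: 12.3
tcp_pos: [0.5186, -0.2605, 0.0096]
tool_rot: [-0.004, 0.707, 0.004, 0.707]
force: [-0.5, -0.5, -0.4]
finger_gap: 0.003
t: 12.6
tcp_pos: [0.5185, -0.2566, 0.0095]
tool_rot: [-0.004, 0.707, 0.004, 0.707]
force: [-0.3, 0.3, -0.1]
finger_gap: -0.001
t: 12.8
tcp_pos: [0.5186, -0.2551, 0.0096]
tool_rot: [-0.004, 0.707, 0.003, 0.707]
force: [-0.3, -1.4, -0.3]
finger_gap: 0.001
t: 13.0
tcp_pos: [0.5185, -0.2539, 0.0096]
tool_rot: [-0.004, 0.707, 0.004, 0.707]
force: [-0.3, 0.6, 0.1]
finger_gap: -0.001
```

```bash
python3 -m crank '[[0,0,0.001,0,0],[0,0,0,0,0]]'|sed -n 2,4p;python3 -m crank '[[0,0,0.001,0,0],[0,0,0,0,0]]'|sed -n 2,4p; python3 -m crank '[[0,0,0.001,0,0],[0,0,0,0,0]]'|sed -n 2,4p; python3 - <<'E'
from h import *
s=manip.sense();print(s["tcp_pos"],s["force"])
c=snapshot("side");crop(c,270,150,110,85,7,"s10.png")
E
```

```text
tcp_pos: [0.5185, -0.2529, 0.0096]
tool_rot: [-0.004, 0.707, 0.004, 0.707]
force: [0.2, -1.3, 0.3]
tcp_pos: [0.5185, -0.2519, 0.0096]
tool_rot: [-0.004, 0.707, 0.004, 0.707]
force: [0.6, -0.4, 0.7]
tcp_pos: [0.5187, -0.2517, 0.0097]
tool_rot: [-0.004, 0.707, 0.003, 0.707]
force: [-0.9, -2.0, -0.6]
[ 0.51865736 -0.25171244  0.00969961] [-0.89747031 -1.989322   -0.59122941]
```

View pics/s10.png

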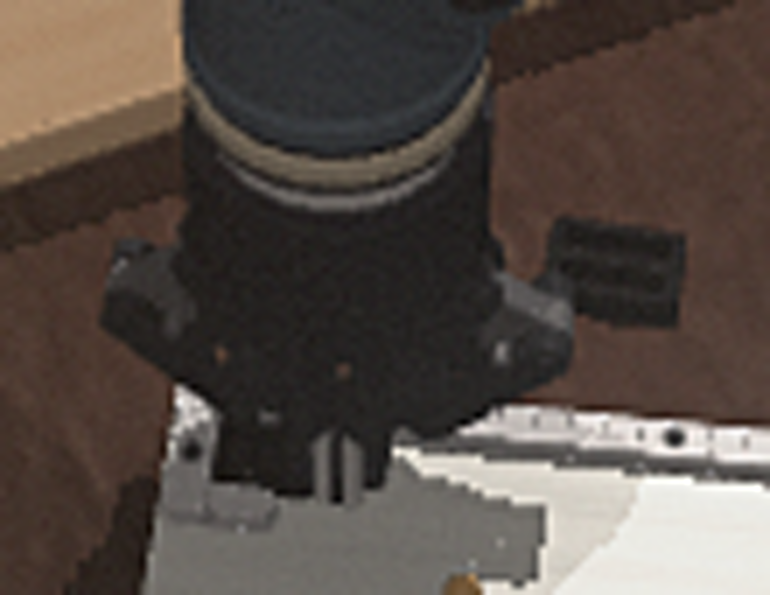

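```bash
python3 -m crank '[[0,0,0.001,0,0],[0,0,0.001,0,0],[0,0,0,0,0],[0,0,0,0,0]]'|sed -n 2,4p; python3 -m crank '[[0,0,-0.005,0,0],[0,0,-0.008,0,0],[0,0,-0.008,0,0],[0,0,0,0,0]]'|sed -n 2,4p; python3 -m crank '[[0,-0.04,0,0,0],[0,-0.04,0,0,0],[0,-0.03,-0.02,-0.02,0],[0,0,-0.04,-0.03,0],[0,0,-0.04,-0.03,0]]'|sed -n 2,4p; python3 -m crank '[[0,0,-0.03,-0.03,0],[0,0,-0.03,0,0],[0,0,0,0,0]]'|sed -n 2,4p; python3 - <<'E'
from h import *
import pickle
s=manip.sense();print(s["t"],s["tcp_pos"],s["force"])
a=snapshot("side");crop(a,280,180,110,85,7,"s11.png")
c=snapshot("top");crop(c,300,180,100,75,7,"t11.png")
pickle.dump({"side":a,"top":c},open("s11.pkl","wb"))
E
```

```text
tcp_pos: [0.519, -0.2516, 0.01]
tool_rot: [-0.005, 0.707, 0.003, 0.708]
force: [-2.3, -7.2, -0.9]
tcp_pos: [0.5191, -0.2712, 0.0096]
tool_rot: [-0.003, 0.707, 0.003, 0.707]
force: [-0.0, -0.1, -0.1]
tcp_pos: [0.44, -0.3714, 0.1212]
tool_rot: [-0.005, 0.706, 0.004, 0.708]
force: [0.7, -0.2, 0.3]
tcp_pos: [0.4099, -0.436, 0.1201]
tool_rot: [-0.004, 0.706, 0.0, 0.708]
force: [-0.5, -0.2, 1.4]
15.25 [ 0.40990379 -0.43603944  0.12005139] [-0.47810799 -0.19213219  1.42831247]
```

View pics/s11.png

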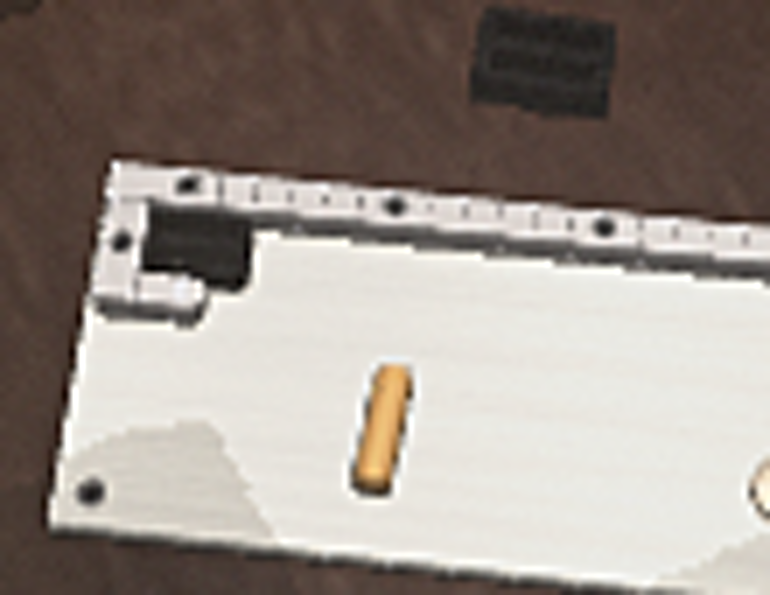

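View pics/t11.png

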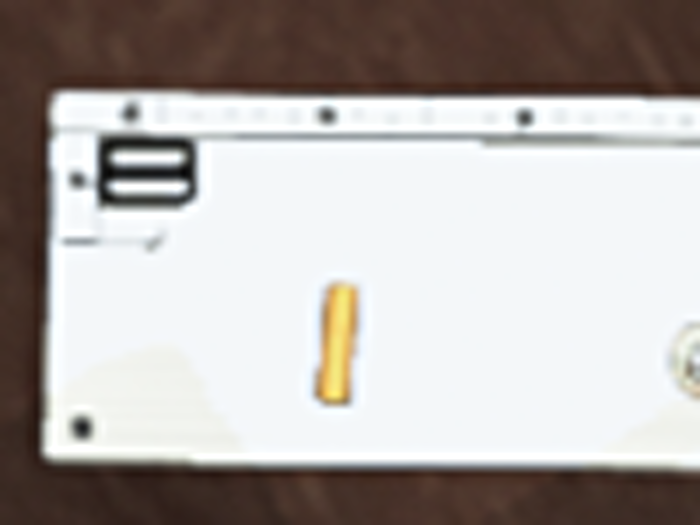

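```bash
python3 - <<'E'
from h import *
import pickle
S0=pickle.load(open("s0.pkl","rb"));S=pickle.load(open("s11.pkl","rb"))
s=S["top"];g=cv2.cvtColor(s["image"],6).astype(int)
print(g[194:214,310:332])
m=(g<110).astype(np.uint8);m[:200]=0;m[213:]=0;m[:,:313]=0;m[:,331:]=0
ys,xs=np.nonzero(m);P=onz(s,np.c_[xs,ys],.015);print(cv2.minAreaRect((P[:,:2]*1e3).astype(np.float32)))
for n in S:
    for nm in("stud",):
        for T in(S0,S):
            h=cv2.cvtColor(T[n]["image"],40);q=cv2.inRange(h,(8,90,100),(30,255,255));q[:215]=0;q[262:]=0;q[:,:325]=0;q[:,356:]=0
            ys,xs=np.nonzero(q);print(n,xs.mean(),ys.mean())
E
```

```text
[[254 253 253 252 253 254 254 245 201 206 244 254 244 242 253 253 253 253
  253 254 254 254]
 [249 248 248 249 249 250 249 207 115 151 238 252 241 239 249 249 249 249
  249 251 251 250]
 [248 247 247 248 248 250 241 169  85 132 233 251 239 237 247 247 246 239
  237 246 247 247]
 [248 247 248 249 251 254 254 225 177 204 244 254 244 241 251 251 250 247
  246 248 248 248]
 [216 218 221 223 222 225 229 218 209 215 229 250 255 255 255 255 255 254
  252 250 249 249]
 [243 243 246 224 141 115 105 104 104 105 108 125 141 142 142 142 154 175
  191 191 190 190]
 [248 249 254 228  84  28  25  29  28  27  27  28  29  28  27  28  36 102
  213 247 244 243]
 [247 248 254 227  60  43 109 141 141 139 138 138 136 138 139 130  78  72
  220 254 249 248]
 [248 249 255 226  58  91 224 255 255 255 255 255 255 255 255 242 130  67
  217 254 249 247]
 [251 253 255 227  55  47 127 165 163 163 162 162 162 163 163 136  60  62
  218 254 248 246]
 [196 201 249 226  55  10  28  33  30  30  29  30  29  30  32  26   9  61
  218 254 248 246]
 [110  99 200 197  47  38  77  86  83  82  83  82  82  82  83  85  54  61
  2
[... 330 characters left out ...]
30 130 130 129 128 129 127 135 208 251
  251 248 246 246]
 [247 247 249 240 238 254 254 254 254 254 254 253 253 254 253 251 252 251
  248 247 246 246]
 [247 247 247 240 240 250 251 250 251 251 251 251 249 248 251 250 248 247
  247 246 246 246]
 [249 249 249 240 238 248 247 247 247 247 248 249 243 241 247 247 246 246
  246 246 246 246]
 [251 251 250 239 238 247 247 247 247 248 249 249 228 226 247 247 246 246
  246 246 246 246]]
((522.1033935546875, -230.8851318359375), (17.164119720458984, 27.830646514892578), 0.7865785956382751)
side 334.3333333333333 240.26190476190476
side 334.3636363636364 240.61363636363637
top 347.6986301369863 228.83561643835617
top 347.6986301369863 228.83561643835617
```

```bash
python3 - <<'E'
from station import manip
print(manip.sense()["force"]); print(manip.sign_off())
E
```

```text
[ 0.3054396 -0.1513385 -0.5377072]
the job is handed in; nothing more can be done
None
```

I seated the smaller slider (the one on the plate) in the corner pocket and handed the job in at about 15.3 s, with the fingers clear.

- **To the rail:** I pushed it across the plate with the two fingertips slightly apart. It stopped against the rail with the force rising to about 10 N. After I backed off, both cameras showed it square against the rail and short of the pocket.
- **Into the pocket:** With the fingers shut, I slid it along the rail. It stopped against the end stop, and I pressed up to about 7 N. I then backed off and lifted away.

**Last checks:**
- The top picture shows the slider flush with both the rail and the end stop, with no visible gap. It lies about 0.8° from world axes, which matches the jig within measurement.
- Its measured centre was about (0.522, -0.231) m. The seat worked out from the jig edges is about (0.524, -0.2315) m, so they agree within the 2 mm calibration.
- The stud's pixel centre is unchanged in the top view (0.35 px in the side view). I judged the eyelet by eye only; it was partly out of the last crops, but the fingers never went near it.
- The fingers stopped about 2 mm beyond the end-stop position I had predicted. I put that down to calibration and the assumed finger thickness.
- The slider was hidden by the gripper during most of the first push, so I relied on force there until the check at the rail.

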